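# Unlock and open the photometer's service panel

## Task

Two low cream instruments stand side by side on the laboratory bench, each with a key in the lock of its top panel. On the wider one, the photometer with the small screen, turn the key a full quarter turn clockwise to release the latch, then swing its panel up by the bar handle until it stands about upright, and leave it standing open with the key still turned. Leave the key of the narrower instrument alone.

Things in the scene. Friction and masses are not known exactly. Their poses are not given: they have to be found in the camera images.
- photometer: The wider of two cream instruments, fixed to the bench, left or right of the other, yaw within 12 degrees: 270 deep x 250 wide, flat deck 95 mm high, a block 28 mm higher along its rear with a small dark screen on top. Origin: centre of its underside; x to its rear, y left, z up. An aluminium panel (165 deep x 218 wide x 6) lies flush in the deck; its hinge line is along y at x = 78, z = 95 mm.
- key_head (a point): Middle of the black head of the photometer's key, which stands upright in the panel. The head is a slab 34 wide x 9 thick x 30 mm tall; this point is 32 mm above the panel, 12 mm below the head's top. Site z: up along the turning axis; x along the width; y across the 9 mm thickness. The axes turn with the key.
- key (a joint): Turn of the photometer's key, rad: 0 locked (head's width front to rear), grows clockwise seen from above to a stop at 1.57 (unlocked). Starts at 0 to 0.2. Friction of 0.06 Nm keeps it where it is left. Its cam tongue holds the panel down until about 1.1.
- panel_handle (a point): Middle of the panel's steel bar handle: round, 10 mm thick, 70 mm long, parallel to the hinge, axis 35 mm above the panel (30 mm free under it), 20 mm from the panel's front edge, 115 mm from the key's axis. Site axes move with the panel; when closed z is up, y along the bar towards the key, x towards the hinge line, which lies 145 mm along x and 35 mm along -z.
- panel (a joint): Opening of the photometer's panel, rad: 0 closed (level), grows as its front edge is lifted up and to the rear, to a stop at 1.5 (about upright). A stiff hinge (0.34 Nm) keeps the 0.34 kg panel where it is left; lifting it by the handle takes about 4 N.
- small_key (a joint): Turn of the like key on the narrower cream instrument (270 deep x 170 wide, no screen, a small carton on its rear edge), rad: 0 locked, starts at 0 to 0.2. To be left alone.

How it is judged:
On the way:
1. the photometer's key is turned at least 70 degrees clockwise from the locked position while its panel is still closed (value of joint key above 1.22 rad and value of joint panel below 0.15 rad), for 0.1 s.
At the end, for the whole second after the job is handed in: The photometer's panel stands open at 65 degrees or more and at rest, its key is still turned at least 66 degrees clockwise, and the narrower instrument's key is still locked (under 23 degrees) (value of joint panel above 1.13 rad and value of joint key above 1.15 rad and velocity of joint panel between -0.05 and 0.05 rad/s and value of joint small_key below 0.4 rad); the robot touches nothing.
It fails at once if the narrower instrument's key is turned (past 23 degrees) (value of joint small_key above 0.4 rad).
It also fails if it takes over 51 s, if anything falls off the work surface, if the arm or the gripper's body presses on something with over 40 N, if the wrist force passes 120 N, or if a joint passes its speed limit or range.

## Robot

A 6-joint arm with a two-finger parallel gripper is mounted at the origin on the work surface. World frame = base frame: x ahead of the robot, y to its left, z up, the work surface at z = 0. Lengths are in m, angles in rad, forces in N, time in s.
With the tool pointing down it reaches from about 0.25 to 0.775 m from the base axis. Payload 4 kg.
Tool frame: the origin (TCP) lies midway between the tips of the shut fingers; the grasp point (between the pads) lies 19 mm behind it; y points along the fingers, z is the direction in which the jaws open and shut, and the axes are right-handed (so a half turn about y gives the same grasp; the last joint's range is limited). The gripper opens to 94 mm and grips with 3 to 60 N. Pads are 16 mm wide; open, the fingers measure 119 mm over their backs; the gripper's body (75 mm by 177 mm) begins 78 mm behind the grasp point.
Start: joints at [1.076, 0.087, 1.371, -0, 1.684, -0.103], TCP at [0.21, 0.508, 0.206] pointing down, gripper open.
Joint ranges: [-3.1, 3.1], [-0.76, 2.03], [0.27, 2.55], [-1.08, 4.22], [0.17, 2.65], [-2.57, 2.57]. Speed limits (rad/s): [2.79, 2.79, 3.14, 3.14, 3.14, 3.14].

## Interface

Orientations are given as a unit quaternion [w, x, y, z].
In Python, from bench import read_state, imaging, order gives the robot as it stands. The module is installed in compiled form; this text tells all that it offers.
- The arm moves only by the shell command python3 -m handwheel 'ROWS' [FORCE]. ROWS is JSON, a list of rows, each a list of 5 numbers: the shift along the tool's x, y, z in mm, then the turn about the tool's y in degrees, then the finger opening in mm, from 0 to 94. A call has 1 to 10 rows; each row shifts and turns the commanded pose from where the row before left it, along the tool's axes as they then stand; what a row does not reach is not made up. A row lasts 1/8 s, in which the tool goes at most 62.5 mm and 10.7 degrees, less where a joint would pass 70% of its speed; a pose out of reach is approached as far as the arm can. A call with a gripper value outside its range is refused whole. The fingers move at their own pace and stop on an object; FORCE is the grip in N (left out, the last holds). Time passes only in rows, so rows that do not move let the fingers close. It gives the time, the measured TCP pose, the force and the opening at its end, in the units of the state.
- read_state(): the state, without advancing time (a new reading comes with each control period).
- imaging.camera(name): name is "scene" or "side" or "wrist"; returns the picture (400x640x3 uint8, red, green, blue); there is no depth.
- imaging.get_calibration(name): a dict with "fx", "fy", "cx", "cy" (pixels), "R" (3x3) and "t" (3): a world point X has camera coordinates R X + t; the wrist camera has in their place "tool_from_camera" (4x4, takes a point from camera to tool coordinates, whose origin is the TCP and whose axes are the tool frame's). Camera axes: x right, y down, z forward; pixel columns grow to the right and rows downward; lengths in m; the calibration is good to about 2 mm. The wrist camera is an equidistant fisheye: a pixel r from the principal point sees the ray r / f radians off the axis. A picture is of the moment at which its call begins: read the wrist's pose just before it. get_calibration takes no time and is no camera call.
- order.finish_job(): hands the job in, once; it reports no verdict.
The state is a dict: "time_s": time; "joints": joint angles; "qd": joint speeds; "effort": joint torques, N m; "tool_pos": TCP position; "tool_rot": TCP orientation; "ft_force": force on the tool from outside, world axes, zero at the start; "ft_torque": the same for the moment, N m; "width": opening from 0.0 (shut) to 1.0 (fully open).
Only numpy, scipy, OpenCV 4.12 (cv2) and the standard library are available. Lean on these libraries where they do the work, as an engineer would, in place of code of your own. Each camera call takes 0.05 s, during which the arm holds its last target. There are 200 camera calls.

## Working session

There is one attempt and no reset: what is moved stays moved. The work goes in short steps, Python scripts to look and compute and a shell command to move; the robot and the scene stay as the last step left them, time stands still between calls to the robot, and variables do not carry over. Pictures are saved under pics/ and viewed, about 8 in all and at most 12, crops included, and the job is handed in when it is done.

```bash
mkdir -p pics
python3 - <<'E'
from bench import read_state, imaging
import cv2,numpy as np
s=read_state();print(s)
a=imaging.camera("scene");b=imaging.camera("side");w=imaging.camera("wrist")
for n,i in zip(("scene","side","wrist"),(a,b,w)):
    cv2.imwrite(f"pics/{n}0.png",i[:,:,::-1]);print(n,imaging.get_calibration(n))
E
```

```text
{'time_s': 0.0, 'joints': array([ 1.07591584e+00,  8.79203601e-02,  1.37221252e+00, -2.06052153e-05,
        1.68358490e+00, -1.03111880e-01]), 'qd': array([ 0.00258995,  0.00068745, -0.00046116,  0.00067384, -0.00114835,
       -0.00020909]), 'effort': array([-1.32293040e-03, -3.40180528e+01, -3.02420104e+01,  7.14631914e-02,
        3.30667372e-02, -1.68807342e-04]), 'tool_pos': array([0.20976513, 0.50785015, 0.20434427]), 'tool_rot': array([-0.69286333,  0.69430362, -0.13784214,  0.13741334]), 'ft_force': array([ 0.44823941,  0.13513697, -0.47298476]), 'ft_torque': array([-0.01641743,  0.00987001,  0.03135244]), 'width': 0.9990773129463502}
scene {'fx': 401.75205189841046, 'fy': 401.75205189841046, 'cx': 325.01438590988494, 'cy': 197.26372677425442, 'R': array([[-0.49179723,  0.87066108,  0.00920683],
       [ 0.55807298,  0.3233115 , -0.76421478],
       [-0.66834874, -0.37070063, -0.64489612]]), 't': array([ 0.25825282, -0.20944563,  1.14090494])}
side {'fx': 391.6744640620518, 'fy': 391.6744640620518, 'cx': 320.9691406421212, 'cy': 196.81082715754465, 'R': array([[-0.68231113, -0.73101781, -0.00803044],
       [-0.37811295,  0.36227851, -0.85193009],
       [ 0.62568532, -0.57824497, -0.52359396]]), 't': array([0.36760095, 0.303423  , 0.38108188])}
wrist {'fx': 309.70691628693146, 'fy': 309.70691628693146, 'cx': 321.26811101779833, 'cy': 195.58187244359755, 'tool_from_camera': array([[ 9.21198534e-04,  9.64887044e-01,  2.62663557e-01,
        -7.63833733e-02],
       [-3.45973903e-04, -2.62663346e-01,  9.64887479e-01,
        -1.78580579e-01],
       [ 9.99999516e-01, -9.79727667e-04,  9.18606475e-05,
        -2.48410241e-04],
       [ 0.00000000e+00,  0.00000000e+00,  0.00000000e+00,
         1.00000000e+00]])}
```

View pics/scene0.png

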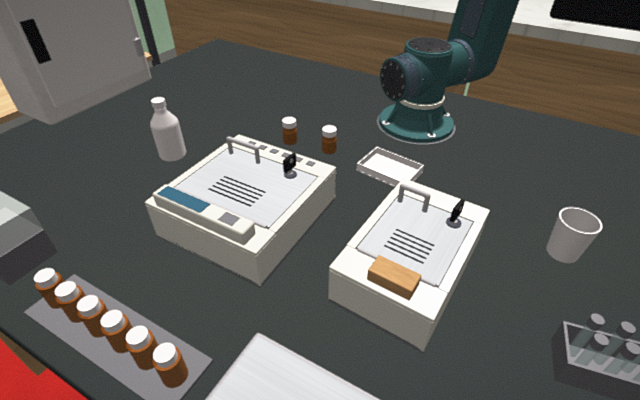

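View pics/side0.png

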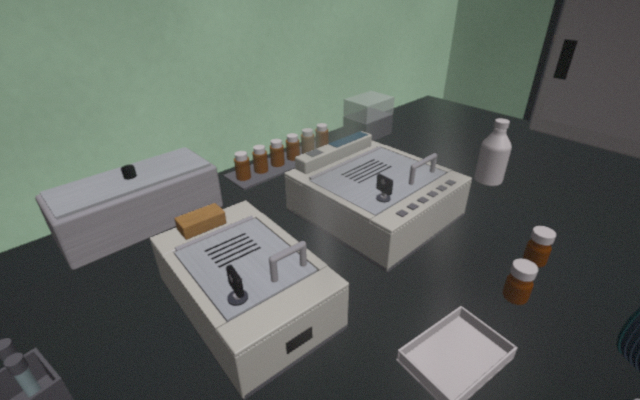

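Scene: photometer on the left, key about (289,161), handle (230,140)-(257,150). Side: key about (385,184), handle (412,170)-(436,158). I'll zoom in on both.

Run:
```python
import cv2,numpy as np
a=cv2.imread("pics/scene0.png")[125:195,215:345];b=cv2.imread("pics/side0.png")[145:215,350:480]
o=[cv2.resize(i,None,fx=6,fy=6,interpolation=cv2.INTER_CUBIC)[:299+121] for i in(a,b)]
o=[cv2.resize(i,(556,299),interpolation=cv2.INTER_AREA) for i in o]
cv2.imwrite("pics/crop1.png",np.vstack(o))
```

```text
(no output)
```

View pics/crop1.png

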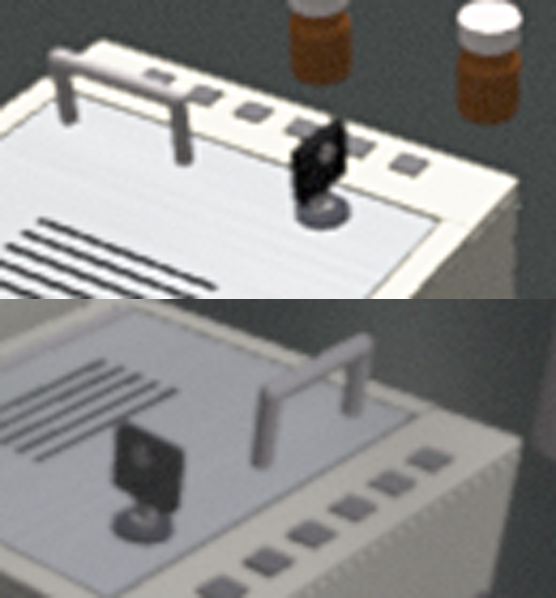

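```bash
cat > h.py <<'E'
from bench import imaging
import cv2,numpy as np
from scipy.spatial.transform import Rotation as Ro
def tri(p,q):
    P=[]
    for n in("scene","side"):
        c=imaging.get_calibration(n);K=np.array([[c["fx"],0,c["cx"]],[0,c["fy"],c["cy"]],[0,0,1]])
        P.append(K@np.c_[c["R"],c["t"]])
    X=cv2.triangulatePoints(P[0],P[1],np.float64(p),np.float64(q))[:,0];X=X[:3]/X[3]
    e=[]
    for M,z in zip(P,(p,q)):
        y=M@np.r_[X,1];e.append(np.round(y[:2]/y[2]-z,1))
    return X,e
def onplane(n,p,z):
    c=imaging.get_calibration(n);d=c["R"].T@np.array([(p[0]-c["cx"])/c["fx"],(p[1]-c["cy"])/c["fy"],1]);o=-c["R"].T@c["t"]
    return o+d*(z-o[2])/d[2]
def pose(s):
    w,x,y,z=s["tool_rot"];return s["tool_pos"],Ro.from_quat([x,y,z,w]).as_matrix()
E
python3 - <<'E'
from h import *
from bench import read_state
np.set_printoptions(precision=4,suppress=True)
S=lambda x,y:(215+x/4.277-.4,125+y/4.271-.4)
D=lambda x,y:(350+x/4.277-.4,145+(y-299)/4.271-.4)
k,e=tri(S(320,162),D(148,467));print("key",k,e)
f,e1=tri(S(58,56),D(368,342));n,e2=tri(S(184,100),D(264,390))
print("far",f,e1,"near",n,e2,np.linalg.norm(n-f),"mid",(f+n)/2)
d=n-f;print("yaw of bar y",np.degrees(np.arctan2(d[1],d[0]))-90)
print("front corner L",onplane("scene",S(517,182),.095),"R",onplane("side",D(518,440),.095))
# key width: head top edge
print("key top edges scene",onplane("scene",S(294,150),.095+.044),onplane("scene",S(343,120),.139))
print("side",onplane("side",D(117,424),.139),onplane("side",D(181,455),.139))
for n in ("scene","side"):
  pass
s=read_state();t,R=pose(s);print(t);print(R)
E
```

```text
key [ 0.4855 -0.1021  0.1241] [array([0.2, 0.3]), array([ 0.2, -0.3])]
far [ 0.4826 -0.2546  0.1306] [array([0.1, 0.3]), array([ 0.2, -0.3])] near [ 0.4847 -0.1778  0.1322] [array([0.1, 0.1]), array([ 0.1, -0.1])] 0.07684216815387701 mid [ 0.4836 -0.2162  0.1314]
yaw of bar y -1.5747948630484672
front corner L [ 0.4178 -0.0372  0.095 ] R [ 0.4164 -0.2816  0.095 ]
key top edges scene [ 0.5002 -0.1056  0.139 ] [ 0.4695 -0.0998  0.139 ]
side [ 0.5003 -0.0982  0.139 ] [ 0.4663 -0.0965  0.139 ]
[0.2098 0.508  0.2046]
[[ 0.9242 -0.0008  0.3819]
 [-0.3819 -0.0015  0.9242]
 [-0.0002 -1.     -0.0017]]
```

```bash
python3 -m handwheel '[[30,0,-28,0,60],[30,0,-28,0,60],[30,0,-28,0,60],[30,0,-28,0,60],[30,0,-28,0,60],[30,0,-28,0,60],[30,0,-28,0,60],[30,0,-28,0,60],[30,0,-28,0,60],[30,0,-28,0,60]]'
python3 -m handwheel '[[30,0,-28,0,60],[30,0,-28,0,60],[30,0,-28,0,60],[30,0,-28,0,60],[30,0,-28,0,60],[30,0,-28,0,60],[0,0,0,-7,60],[0,0,0,-8,60],[0,0,0,0,60]]'
python3 - <<'E'
from h import *
from bench import read_state
s=read_state();t,R=pose(s);print(t,R)
i=imaging.camera("wrist");cv2.imwrite("pics/w1.png",i[:,:,::-1])
d=R.T@(np.array([.4855,-.1021,.127])-t);print(d*1000)
E
```

```text
time_s: 1.4
tool_pos: [0.3806, 0.1337, 0.2053]
tool_rot: [0.694, -0.694, 0.138, -0.138]
ft_force: [-0.4, -0.2, -0.4]
width: 0.636
time_s: 2.52
tool_pos: [0.4824, -0.0891, 0.205]
tool_rot: [0.706, -0.705, 0.047, -0.046]
ft_force: [0.2, 0.7, -0.8]
width: 0.64
[ 0.48240365 -0.08910239  0.20504763] [[ 9.91302483e-01 -7.45813306e-04  1.31601028e-01]
 [-1.31600801e-01  3.45613200e-04  9.91302734e-01]
 [-7.84809821e-04 -9.99999662e-01  2.44457595e-04]]
[  4.84116557  78.04079764 -12.49616309]
```

View pics/w1.png

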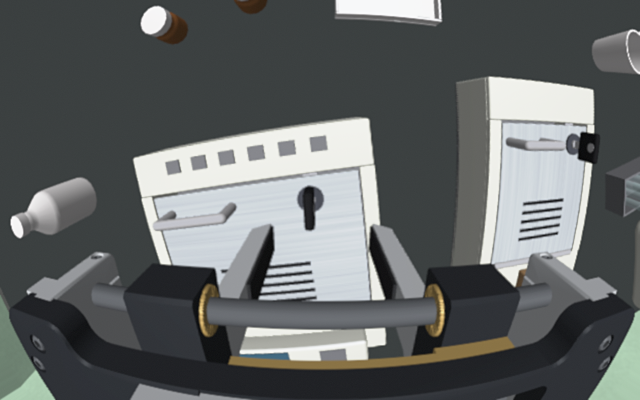

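Wrist view: photometer key head is a dark strip from (310,188) to (309,229), and the handle runs from (163,222) to (231,210). I'll cast these rays.

```bash
cat >> h.py <<'E'
def wray(p,t,R):
    c=imaging.get_calibration("wrist");v=np.array([p[0]-c["cx"],p[1]-c["cy"]]);r=np.hypot(*v);a=r/c["fx"]
    T=c["tool_from_camera"];d=np.r_[np.sin(a)*v/r,np.cos(a)]
    return R@T[:3,3]+t,R@T[:3,:3]@d
def wplane(p,t,R,z):
    o,d=wray(p,t,R);return o+d*(z-o[2])/d[2]
E
python3 - <<'E'
from h import *
from bench import read_state
np.set_printoptions(precision=4,suppress=True)
t,R=pose(read_state())
i=cv2.imread("pics/w1.png");g=i.max(2)
m=(g<60).astype(np.uint8);m[:,:285]=0;m[:,335:]=0;m[:180]=0;m[235:]=0
n,l,st,ce=cv2.connectedComponentsWithStats(m);print(st[1:])
for r in range(184,232,4):
    c=np.where(m[r])[0];print(r,(c.min(),c.max()) if len(c) else None,g[r,310])
for p in((310,192),(310,228.),):print(p,wplane(p,t,R,.139))
for p in((163,222),(231,210)):print("h",wplane(p,t,R,.13))
o=cv2.resize(i[170:245,150:370],None,fx=3.6,fy=3.6,interpolation=cv2.INTER_CUBIC);cv2.imwrite("pics/w1c.png",o)
E
```

```text
[[303 187  11  43 404]]
184 None 220
188 (np.int64(305), np.int64(313)) 17
192 (np.int64(304), np.int64(313)) 23
196 (np.int64(303), np.int64(313)) 32
200 (np.int64(303), np.int64(313)) 34
204 (np.int64(303), np.int64(313)) 33
208 (np.int64(304), np.int64(313)) 35
212 (np.int64(305), np.int64(313)) 34
216 (np.int64(305), np.int64(313)) 35
220 (np.int64(305), np.int64(313)) 35
224 (np.int64(306), np.int64(313)) 35
228 (np.int64(306), np.int64(312)) 28
(310, 192) [ 0.4684 -0.0966  0.139 ]
(310, 228.0) [ 0.4996 -0.1011  0.139 ]
h [ 0.4809 -0.242   0.13  ]
h [ 0.4776 -0.1692  0.13  ]
```

View pics/w1c.png

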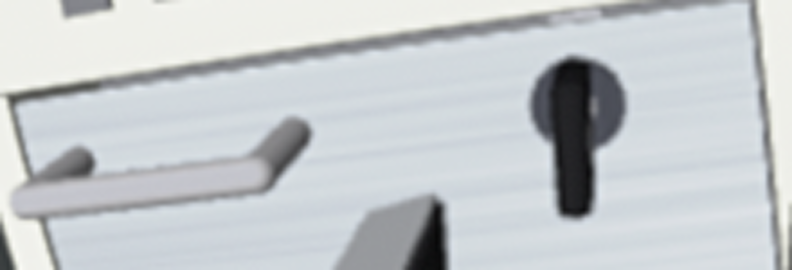

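```bash
python3 -m handwheel '[[4,0,-11,0,40],[0,20,0,0,40],[0,20,0,0,40],[0,0,0,0,40]]'
python3 - <<'E'
from h import *
from bench import read_state
t,R=pose(read_state());print(t)
i=imaging.camera("wrist");cv2.imwrite("pics/w2.png",i[:,:,::-1])
g=i.max(2);m=(g<60).astype(np.uint8);m[:180]=0;m[330:]=0
n,l,st,ce=cv2.connectedComponentsWithStats(m)
for a,b in zip(st[1:],ce[1:]):
    if a[4]>150 and 240<b[0]<400: print(a,b)
cv2.imwrite("pics/w2c.png",cv2.resize(i[150:330,210:430,::-1],None,fx=3,fy=3,interpolation=cv2.INTER_CUBIC))
E
```

```text
time_s: 3.08
tool_pos: [0.4841, -0.1005, 0.1637]
tool_rot: [0.706, -0.705, 0.048, -0.045]
ft_force: [-0.7, 0.1, 0.2]
width: 0.425
[ 0.48406448 -0.10054934  0.16370093]
[315 195  13  51 564] [321.46453901 219.18794326]
[270 228  52  73 732] [283.26912568 271.58060109]
[354 228  19  74 583] [362.80960549 268.49056604]
```

View pics/w2c.png

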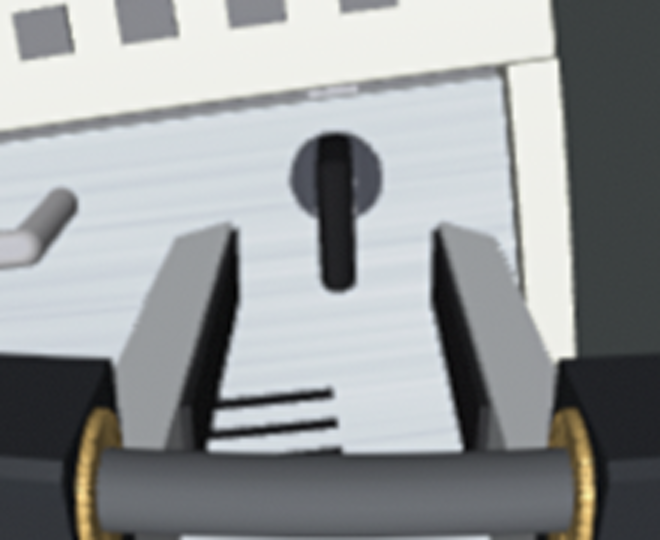

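Run:
```python
from h import *
from bench import read_state
np.set_printoptions(precision=4,suppress=True)
t,R=pose(read_state());t1=np.array([.4824,-.0891,.205])
def meet(p,q):
    (o1,d1),(o2,d2)=wray(p,t1,R),wray(q,t,R)
    s=np.linalg.lstsq(np.c_[d1,-d2],o2-o1,rcond=None)[0];a,b=o1+d1*s[0],o2+d2*s[1];return (a+b)/2,np.linalg.norm(a-b)
print("rear top",meet((309.5,229.5),(322.3,246.5)),wplane((322.3,246.5),t,R,.139))
print("handle inner end",meet((223.6,217.8),(210+25/3,150+247/3)))
print("disc",wplane((210+336/3,150+178/3),t,R,.097), "tool",t)
```

```text
rear top (array([ 0.4969, -0.1013,  0.1497]), np.float64(0.001166656155353407)) [ 0.5021 -0.1024  0.139 ]
handle inner end (array([ 0.47  , -0.1615,  0.1743]), np.float64(0.0019127760176410058))
disc [ 0.4874 -0.1006  0.097 ] tool [ 0.4848 -0.1007  0.165 ]
```

```bash
python3 -m handwheel '[[1,18,0,0,40],[0,18,0,0,40],[0,17,0,0,40],[0,0,0,0,0],[0,0,0,0,0],[0,0,0,0,0],[0,0,0,0,0]]' 20
```

```text
time_s: 4.0
tool_pos: [0.4867, -0.1006, 0.1133]
tool_rot: [-0.706, 0.706, -0.045, 0.046]
ft_force: [-0.1, -0.5, 1.8]
width: 0.097
```

```bash
python3 -m handwheel '[[0,0,0,8,0],[0,0,0,9,0],[0,0,0,9,0],[0,0,0,9,0],[0,0,0,9,0],[0,0,0,9,0],[0,0,0,9,0],[0,0,0,9,0],[0,0,0,8,0],[0,0,0,0,0]]'
python3 - <<'E'
from h import *
from bench import read_state
s=read_state();t,R=pose(s);print(t,s["ft_force"],s["ft_torque"]);print(np.degrees(np.arctan2(R[1,0],R[0,0])))
E
```

```text
time_s: 5.25
tool_pos: [0.4861, -0.1011, 0.1133]
tool_rot: [-0.515, 0.516, -0.484, 0.484]
ft_force: [-2.2, -1.2, 3.0]
width: 0.096
[ 0.4861137  -0.10112641  0.11331285] [-2.21230653 -1.1769025   3.00731176] [-0.3028225   0.50245491 -0.03869358]
-86.37336116875787
```

```bash
python3 -m handwheel '[[0,0,0,3,0],[0,0,0,2,0],[0,0,0,0,0]]'
python3 - <<'E'
from h import *
from bench import read_state
s=read_state();t,R=pose(s);print(t,s["ft_force"],s["ft_torque"]);print(np.degrees(np.arctan2(R[1,0],R[0,0])))
E
python3 -m handwheel '[[0,0,0,0,30],[0,0,0,0,30],[0,0,0,0,30],[0,-25,0,0,30],[0,-40,0,0,30],[0,0,0,0,30]]'
python3 - <<'E'
from h import *
from bench import read_state
np.set_printoptions(precision=4,suppress=True)
s=read_state();t,R=pose(s);print(t,R)
i=imaging.camera("wrist");cv2.imwrite("pics/w3.png",i[:,:,::-1])
E
```

```text
time_s: 5.62
tool_pos: [0.4861, -0.1011, 0.1133]
tool_rot: [-0.494, 0.494, -0.506, 0.506]
ft_force: [-3.2, -2.1, 4.8]
width: 0.096
[ 0.48611008 -0.10111985  0.11327076] [-3.158858   -2.11964933  4.82114852] [-0.44576647  0.69302588  0.17226927]
-91.36713506887418
time_s: 6.38
tool_pos: [0.4883, -0.1011, 0.181]
tool_rot: [-0.495, 0.492, -0.504, 0.508]
ft_force: [-0.5, -0.1, -0.4]
width: 0.318
[ 0.4883 -0.1011  0.181 ] [[-0.025   0.0073  0.9997]
 [-0.9997 -0.002  -0.025 ]
 [ 0.0018 -1.      0.0073]]
```

View pics/w3.png

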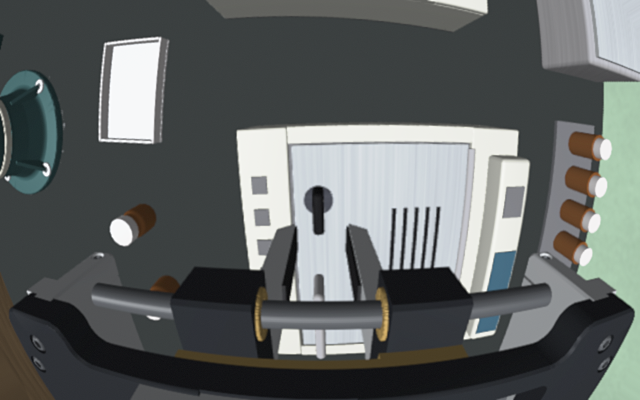

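The key strip now lies along the panel's y, from (318,190) to (319,233), so it is turned about 90°. The bar shows under the jaws at (320,277). Next I move to the handle.

```bash
python3 -m handwheel '[[40,0,0,0,40],[40,0,-1,0,40],[35,0,-1,0,40],[0,0,0,0,40]]'
python3 - <<'E'
from h import *
from bench import read_state
i=imaging.camera("wrist")[:,:,::-1];j=imaging.camera("side")[:,:,::-1]
cv2.imwrite("pics/w4c.png",np.hstack([cv2.resize(i[150:340,230:410],None,fx=2.2,fy=2.2),cv2.resize(j[60:250,320:500],None,fx=2.2,fy=2.2)]))
E
```

```text
time_s: 6.92
tool_pos: [0.4801, -0.2167, 0.175]
tool_rot: [0.492, -0.493, 0.508, -0.506]
ft_force: [0.5, 0.4, 0.1]
width: 0.424
```

View pics/w4c.png

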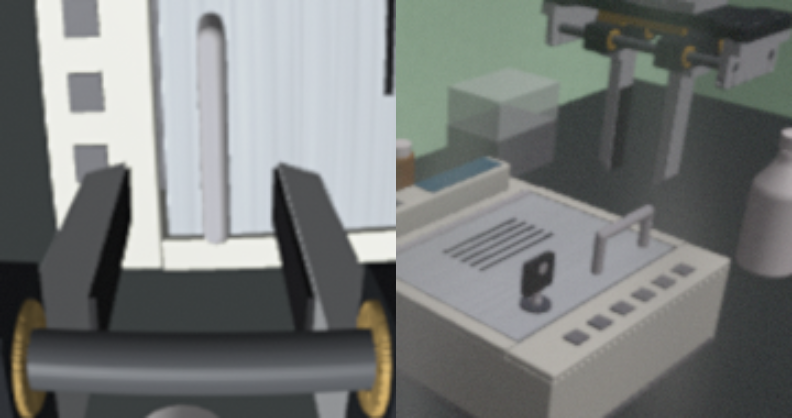

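```bash
python3 -m handwheel '[[0,0,0,0,40]]'
python3 - <<'E'
from h import *
from bench import read_state
np.set_printoptions(precision=4,suppress=True)
s=read_state();t,R=pose(s);print(t,R,s["qd"])
i=imaging.camera("wrist")
for p in((230+210/2.2,150+40/2.2),(230+216/2.2,150+236/2.2)): print(wplane(p,t,R,.13))
E
```

```text
time_s: 7.15
tool_pos: [0.4811, -0.2142, 0.1768]
tool_rot: [0.494, -0.494, 0.506, -0.505]
ft_force: [-0.5, -0.3, -0.2]
width: 0.427
[ 0.4811 -0.2142  0.1768] [[-0.024  -0.0008  0.9997]
 [-0.9997  0.0011 -0.024 ]
 [-0.0011 -1.     -0.0008]] [ 0.0054 -0.0064 -0.0073 -0.0024 -0.0002 -0.0006]
[ 0.4848 -0.1785  0.13  ]
[ 0.4855 -0.2511  0.13  ]
```

```bash
python3 -m handwheel '[[0,0,4,0,40],[0,22,0,0,40],[0,22,0,0,40],[0,20,0,0,40],[0,0,0,0,0],[0,0,0,0,0],[0,0,0,0,0],[0,0,0,0,0]]' 15
```

```text
time_s: 8.2
tool_pos: [0.4843, -0.2158, 0.1147]
tool_rot: [0.493, -0.494, 0.506, -0.506]
ft_force: [-4.3, -0.0, 5.0]
width: 0.103
```

```bash
python3 -m handwheel '[[0,-12.5,3.5,0,0],[0,-12.1,4.8,0,0],[0,-11.7,5.7,0,0],[0,-11.2,6.7,0,0],[0,0,0,0,0]]'
python3 - <<'E'
from h import *
cv2.imwrite("pics/s5.png",imaging.camera("side")[60:300,250:550,::-1])
E
```

```text
time_s: 8.82
tool_pos: [0.5045, -0.2158, 0.1629]
tool_rot: [0.493, -0.494, 0.507, -0.505]
ft_force: [-8.6, 1.4, 5.2]
width: 0.097
```

View pics/s5.png

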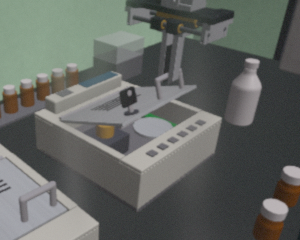

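The panel is opening, with the key at about (128,97) in the crop and still turned. Forces are low, so I continue.

```bash
python3 -m handwheel '[[0,-10.5,7.7,0,0],[0,-9.8,8.5,0,0],[0,-9,9.4,0,0],[0,-8.2,10.1,0,0],[0,0,0,0,0]]'; python3 -m handwheel '[[0,-7.3,10.8,0,0],[0,-6.3,11.4,0,0],[0,-5.3,11.9,0,0],[0,-4.2,12.3,0,0],[0,0,0,0,0]]'
```

```text
time_s: 9.5
tool_pos: [0.5406, -0.2159, 0.2026]
tool_rot: [0.494, -0.494, 0.507, -0.506]
ft_force: [-10.6, 3.4, 10.5]
width: 0.102
time_s: 10.12
tool_pos: [0.5897, -0.2172, 0.2259]
tool_rot: [-0.495, 0.493, -0.505, 0.507]
ft_force: [-3.6, 2.6, 6.5]
width: 0.101
```

```bash
python3 -m handwheel '[[0,-3.2,12.6,0,0],[0,-2,12.9,0,0],[0,-1,13,0,0],[0,0,13,0,0],[0,0,0,0,0]]'
python3 - <<'E'
from h import *
cv2.imwrite("pics/s6.png",np.hstack([imaging.camera("side")[60:300,250:550,::-1],imaging.camera("scene")[60:300,100:400,::-1]]))
E
```

```text
time_s: 10.75
tool_pos: [0.6421, -0.2183, 0.2303]
tool_rot: [-0.496, 0.492, -0.504, 0.507]
ft_force: [0.8, 2.6, 4.7]
width: 0.1
```

View pics/s6.png

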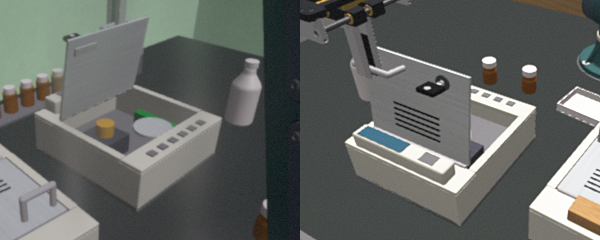

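```bash
python3 -m handwheel '[[0,0,0,0,24],[0,0,0,0,24],[0,0,0,0,24],[0,-15,0,0,24],[0,-25,0,0,24],[0,-30,0,0,24],[0,-30,0,0,24],[0,0,0,0,24],[0,0,0,0,24]]'
python3 - <<'E'
from h import *
cv2.imwrite("pics/s7.png",np.hstack([imaging.camera("side")[40:300,250:550,::-1],imaging.camera("scene")[40:300,100:400,::-1]]))
E
```

```text
time_s: 11.98
tool_pos: [0.6393, -0.2195, 0.327]
tool_rot: [0.493, -0.494, 0.507, -0.506]
ft_force: [0.4, -0.5, -0.3]
width: 0.254
```

View pics/s7.png

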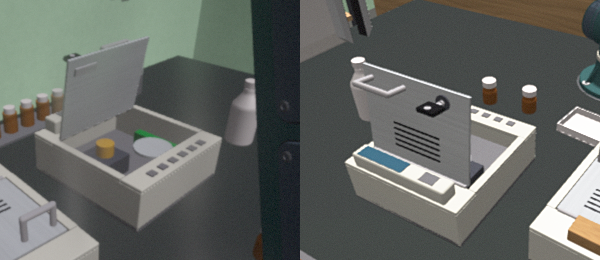

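Panel stands open and the gripper is clear. I'll check the panel angle numerically from the scene image: bar middle at about crop (380,87), i.e. pixel (180,127).

Run:
```python
from h import *
from bench import order
c=imaging.get_calibration("scene");p=(180,127)
d=c["R"].T@np.array([(p[0]-c["cx"])/c["fx"],(p[1]-c["cy"])/c["fy"],1]);o=-c["R"].T@c["t"]
X=o+d*(-.2175-o[1])/d[1];print("bar",X)
r=X[[0,2]]-[.630,.095];print("angle",np.degrees(np.arctan2(r[1],-r[0])-np.arctan2(35,145)))
order.finish_job()
```

```text
bar [ 0.62288995 -0.2175      0.2379474 ]
angle 73.58207990471035
the job is handed in; nothing more can be done
```

I turned the photometer's key clockwise until the stop began to resist. I then gripped the bar handle, swung the panel up along its arc, released it, lifted clear and handed the job in at about 12 s. It returned no verdict.

- **Key:** The tool turned about 84°, to a yaw of about -91° against a stop I expected near -91°. Reaction torque had started to build (0.17 Nm). In the wrist picture afterwards the key's head lay across the panel, and it still looked turned in the last scene picture. I did not measure its final angle.
- **Panel:** The measured gripper path put it at about 80° before release. A rough single-view ray to the handle after release gave about 74°. The two disagree by about 6°, but both are above the required 65°. In the last pictures it stood open, with the gripper clear and contact force near zero.
- **Narrower instrument:** I never went near its key. I did not measure that key's angle at the end.

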